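# Park the scraper, take the spatula and hold it ready over the mould

## Robot

A 6-joint arm with a two-finger parallel gripper is mounted at the origin on the work surface. World frame = base frame: x ahead of the robot, y to its left, z up, the work surface at z = 0. Lengths are in m, angles in rad, forces in N, time in s.
With the tool pointing down it reaches from about 0.375 to 0.9 m from the base axis. Payload 3.1 kg.
Tool frame: the origin (TCP) lies between the finger pads, 19 mm behind the fingertips; this is the grasp point; z points along the fingers, y is the line along which they close (so a half turn about z gives the same grasp; the last joint's range is limited). The gripper opens to 87 mm and grips with 3 to 60 N. Pads are 19 mm wide; open, the fingers measure 117 mm over their backs; the gripper's body (75 mm by 190 mm) begins 51 mm behind the grasp point.
Start: joints at [-1.329, 0.527, 1.433, -0, 1.181, -0.178], TCP at [0.255, -0.57, 0.241] pointing down, gripper open.
Joint ranges: [-3.08, 3.08], [-0.75, 2.2], [0.22, 2.44], [-1.43, 4.57], [0, 2.65], [-2.85, 2.85]. Speed limits (rad/s): [2.79, 2.79, 3.14, 3.14, 3.14, 3.14].

## Interface

Orientations are given as a unit quaternion [x, y, z, w].
In Python, from rig import robot gives the robot as it stands.
- The arm moves only by the shell command python3 -m crank 'ROWS' [FORCE]. ROWS is JSON, one flat list of numbers, 7 for each row, row after row: the shift along the tool's x, y, z in mm, then the turn, a rotation vector about the tool's x, y, z in degrees, then the closure in counts, from 0 (fully open) to 255 (shut). In form: [x, y, z, ax, ay, az, fingers, x, y, z, ax, ay, az, fingers, ...]. A call has exactly 5 rows; each row is the pose to reach, as a shift and turn from the pose commanded when the call began, along the tool's axes at that moment; what a row does not reach only later rows make up. A row lasts 1/12 s, in which the tool goes at most 41.7 mm and 7.16 degrees, less where a joint would pass 70% of its speed; a pose out of reach is approached as far as the arm can. A call with a gripper value outside its range is refused whole. The fingers move at their own pace and stop on an object; FORCE is the grip in N (left out, the last holds). Time passes only in rows, so rows that repeat a pose let the fingers close, or fill a call up. It gives the time, the measured TCP pose, the force, the opening and the grip force at its end, in the units of the state.
- robot.get_obs(): the state, without advancing time (a new reading comes with each control period).
- robot.camera(name): name is "side" or "top" or "wrist"; returns a dict with "pixels" (480x640x3 uint8, red, green, blue), "intrinsics" (3x3 intrinsics, pixels), "extrinsics" (4x4, takes a point from camera to world coordinates); the wrist camera has in their place "mount" (4x4, takes a point from camera to tool coordinates, whose origin is the TCP and whose axes are the flange's). Camera axes: x right, y down, z forward; pixel columns grow to the right and rows downward; lengths in m; the calibration is good to about 2 mm. A picture is of the moment at which its call begins: read the wrist's pose just before it. There is no depth.
- robot.hand_in(): hands the job in; it is judged then, once.
The state is a dict: "time": time; "q": joint angles; "joint_velocities": joint speeds; "joint_torque": joint torques, N m; "position": TCP position; "tool_rot": TCP orientation; "ft_force": force on the tool from outside, world axes, zero at the start; "moment": the same for the moment, N m; "grip_width": finger opening in m; "grip_force": force on a finger pad.
Only numpy, scipy, OpenCV 4.12 (cv2) and the standard library are available. Lean on these libraries where they do the work, as an engineer would, in place of code of your own. Each camera call takes 0.05 s, during which the arm holds its last target. There are 200 camera calls.

## Task

Change tools at the casting bench: first slide the broad scraper, blade first and flat side down, fully home into the empty sloping slot and let go of it, then draw the narrow spatula out of the other stand and turn it level, flat underside down. Finish while still holding it in the gripper, still and level, about 20 cm above the bench with the end of its blade over the middle of the open mould. Leave everything else on the bench where it is.

Things in the scene. Friction and masses are not known exactly. Their poses are not given: they have to be found in the camera images.
- scraper: Broad scraper lying flat side down on the bench, handle roughly towards the robot, about 100 g. Flat steel blade 95 mm long, 38 wide, 4 thick, square end; straight wooden handle 110 long, 22 wide, 26 tall; one flat underside. Origin: on the underside where blade meets handle (balance point near it). x runs to the blade's end (handle x -110 to 0, blade 0 to 95), y across, z up out of the underside.
- scraper_end (a point): Middle of the scraper blade's end: 95 mm along x and 2 mm up from the scraper's origin.
- spatula: Narrow spatula, about 80 g, in the slot of one of the stands. Built like the scraper: blade 95 mm long, 26 wide, 4 thick, round end; handle 110 long, 18 wide, 24 tall; one flat underside. Origin, axes and balance as for the scraper. In its slot it slopes 40 degrees: blade down and away from the robot, handle up towards it, underside down.
- spatula_end (a point): Middle of the spatula blade's end: 95 mm along x and 2 mm up from the spatula's origin.
- stand_a: Fixed grey-painted metal tool stand with an empty slot. Base 135 x 80 x 12 mm; origin under the base's centre; x points roughly away from the robot. Its slot slopes 40 degrees down along x; a tool slides in from the robot's side. Fully home, the blade's end meets the slot's bottom: tool axes along slot axes, tool origin at slot x = -95 mm, underside on the lower face.
- stand_a_slot: Empty slot of that stand. Origin: closed bottom end, mid-width, on the lower face; 45 mm along stand x, 28 mm above the bench. x points down the slot, 40 degrees below level; y across; z out of the lower face. Inside 52 wide, 12 high, 80 deep (mouth at x = -80). Lower face runs on as a ramp to x = -112, 76 wide; lips flare out beside (14 high, to x = -100) and above the mouth (to z = 25, x = -85).
- stand_b: Second fixed stand, the same shape, holding the spatula. Which stand is left and which is right varies.
- stand_b_slot: The slot with the spatula in it; same sizes and axes as the other slot.
- mould: Fixed open printed mould, 110 mm square, rim 43 mm above the bench, in a shallow metal tray 150 mm square with a 12 mm rim. Origin under its centre.
- tub: Bystander, to be left alone: round white tub with lid, 96 mm across, 105 high. Origin under its centre, on the bench.
- bottle: Bystander, to be left alone: white bottle with cap, 60 mm across, 130 high. Origin under its centre, on the bench.
- disc: Bystander, to be left alone: black flat grinding disc, 96 mm across, 8 thick, with a hole. Origin under its centre, on the bench.
- dish: Bystander, to be left alone: dark steel round weight, 60 mm across, 12 high. Origin under its centre, on the bench.
- bar: Bystander, to be left alone: painted metal bar 50 x 110 x 24 mm. Origin under its centre, on the bench.
- cup: Bystander, to be left alone: clear plastic cup, 72 mm across, 85 high. Origin under its centre, on the bench.
- stick: Bystander, to be left alone: flat wooden stick 150 x 18 x 4 mm. Origin under its centre, on the bench.

How it is judged:
By the outcome, as a careful person would: the job done as asked, in the order asked, and still so for the second after the job is handed in, while the arm keeps its last pose, push and grip.
It also fails if it takes over 61 s, if anything falls off the work surface, if the arm or the gripper's body presses on something with over 40 N, if the wrist force passes 120 N, or if a joint passes its speed limit or range.

## Working session

There is one attempt and no reset: what is moved stays moved. The work goes in short steps, Python scripts to look and compute and a shell command to move; the robot and the scene stay as the last step left them, time stands still between calls to the robot, and variables do not carry over. Pictures are saved under pics/ and viewed, at most 10 in all, crops included, and the job is handed in when it is done.

```bash
ls; mkdir -p pics; python3 - <<'E'
from rig import robot
import cv2,numpy as np,json
o=robot.get_obs(); print({k:np.round(v,3).tolist() for k,v in o.items()})
np.set_printoptions(precision=4,suppress=True)
for n in ["top","side","wrist"]:
    c=robot.camera(n); cv2.imwrite(f"pics/{n}0.png",c["pixels"][:,:,::-1])
    print(n,c["intrinsics"].tolist(),np.array(c.get("extrinsics",c.get("mount"))).round(5).tolist())
E
```

```text
pics
{'time': 0.0, 'q': [-1.329, 0.528, 1.434, 0.0, 1.181, -0.178], 'joint_velocities': [-0.0, 0.0, 0.001, -0.001, -0.001, 0.003], 'joint_torque': [-0.0, -44.004, -17.659, 0.063, 0.058, -0.0], 'position': [0.255, -0.57, 0.24], 'tool_rot': [0.978, 0.209, -0.0, -0.001], 'ft_force': [0.039, -0.027, -0.572], 'moment': [0.064, 0.012, 0.002], 'grip_force': 0.0, 'grip_width': 0.087}
top [[560.875172512556, 0.0, 319.5286051714909], [0.0, 560.875172512556, 242.75456879429515], [0.0, 0.0, 1.0]] [[0.00291, -0.99056, 0.13703, 0.40035], [-0.99978, -0.00576, -0.02041, -0.01844], [0.02101, -0.13694, -0.99036, 1.2566], [0.0, 0.0, 0.0, 1.0]]
side [[460.5820444098562, 0.0, 319.80738907070656], [0.0, 460.5820444098562, 244.21609936644714], [0.0, 0.0, 1.0]] [[-0.99159, -0.07677, 0.10421, 0.48132], [-0.12872, 0.66932, -0.73174, 0.65134], [-0.01358, -0.739, -0.67357, 0.71594], [0.0, 0.0, 0.0, 1.0]]
wrist [[378.15949814576527, 0.0, 320.8850329482961], [0.0, 378.15949814576527, 236.17597012215765], [0.0, 0.0, 1.0]] [[0.00111, -0.96207, -0.27282, 0.07387], [1.0, 0.00128, -0.00047, -0.00179], [0.0008, -0.27281, 0.96207, -0.14412], [0.0, 0.0, 0.0, 1.0]]
```

View pics/top0.png

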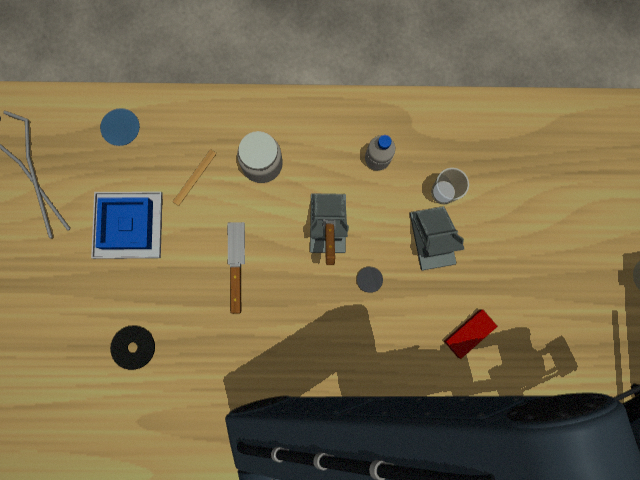

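View pics/side0.png

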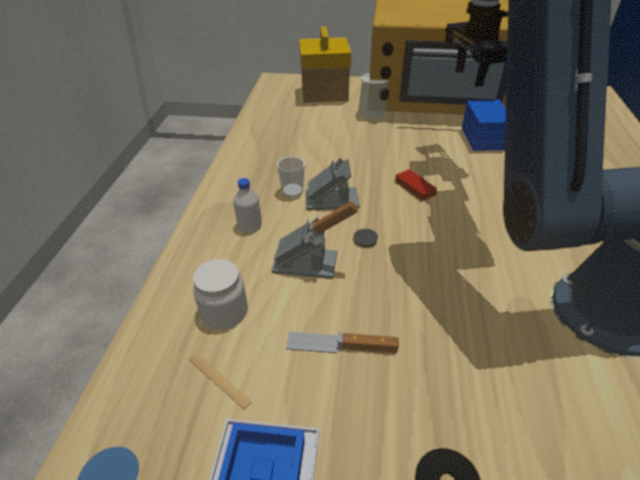

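The top view shows the scraper from (236,222) blade end to (236,313) handle end. Stand B with the spatula is near (328,225), the empty stand A near (436,240) and turned, and the mould at (127,226). I'll enlarge the top view.

```bash
cat > h.py <<'E'
from rig import robot
import cv2,numpy as np
from scipy.spatial.transform import Rotation as R
np.set_printoptions(precision=4,suppress=True)
def T(p,q):
    M=np.eye(4);M[:3,:3]=R.from_quat(q).as_matrix();M[:3,3]=p;return M
KT=np.array([[560.875,0,319.529],[0,560.875,242.755],[0,0,1]]);ET=np.array([[0.00291,-0.99056,0.13703,0.40035],[-0.99978,-0.00576,-0.02041,-0.01844],[0.02101,-0.13694,-0.99036,1.2566],[0,0,0,1]])
KS=np.array([[460.582,0,319.807],[0,460.582,244.216],[0,0,1]]);ES=np.array([[-0.99159,-0.07677,0.10421,0.48132],[-0.12872,0.66932,-0.73174,0.65134],[-0.01358,-0.739,-0.67357,0.71594],[0,0,0,1]])
KW=np.array([[378.159,0,320.885],[0,378.159,236.176],[0,0,1]]);MW=np.array([[0.00111,-0.96207,-0.27282,0.07387],[1,0.00128,-0.00047,-0.00179],[0.0008,-0.27281,0.96207,-0.14412],[0,0,0,1]])
def p2w(K,E,uv,z):
    uv=np.atleast_2d(uv).astype(float);d=np.c_[uv,np.ones(len(uv))]@np.linalg.inv(K).T@E[:3,:3].T
    return E[:3,3]+d*((np.asarray(z)-E[2,3])/d[:,2])[:,None]
def w2p(K,E,X):
    X=np.atleast_2d(X);c=(X-E[:3,3])@E[:3,:3];p=c@K.T;return p[:,:2]/p[:,2:]
def pose(): 
    o=robot.get_obs();return T(o["position"],o["tool_rot"])
def shot(n,name=None):
    M=pose();im=robot.camera(n)["pixels"][:,:,::-1].copy()
    if name: cv2.imwrite(f"pics/{name}.png",im)
    return im,M
def rows(Tgt,Tcur=None):
    "shift mm and rotvec deg in tool axes from current to target"
    C=pose() if Tcur is None else Tcur
    D=np.linalg.inv(C)@Tgt
    return np.r_[D[:3,3]*1000,R.from_matrix(D[:3,:3]).as_rotvec(degrees=True)].round(1)
E
python3 - <<'E'
from h import *
im=cv2.imread("pics/top0.png")
c=cv2.resize(im[185:320,400:480],None,fx=4.4,fy=4.4,interpolation=cv2.INTER_CUBIC)
d=cv2.resize(im[185:320,300:360],None,fx=4.4,fy=4.4,interpolation=cv2.INTER_CUBIC)
cc=np.hstack([d,c,]); print(d.shape,cc.shape);cv2.imwrite("pics/crop0.png",cc)
print(p2w(KT,ET,[[236,222],[236,313],[127,226]],[.004,.026,.0]))
print(p2w(KT,ET,[[330,265],[330,222],[418,270],[457,262]],[.12,.05,.012,.012]))
E
```

```text
(594, 264, 3) (594, 616, 3)
[[0.6199 0.1447 0.004 ]
 [0.4156 0.1371 0.026 ]
 [0.6098 0.39   0.    ]]
[[ 0.512  -0.0633  0.12  ]
 [ 0.6132 -0.066   0.05  ]
 [ 0.5124 -0.2643  0.012 ]
 [ 0.5308 -0.3524  0.012 ]]
```

View pics/crop0.png

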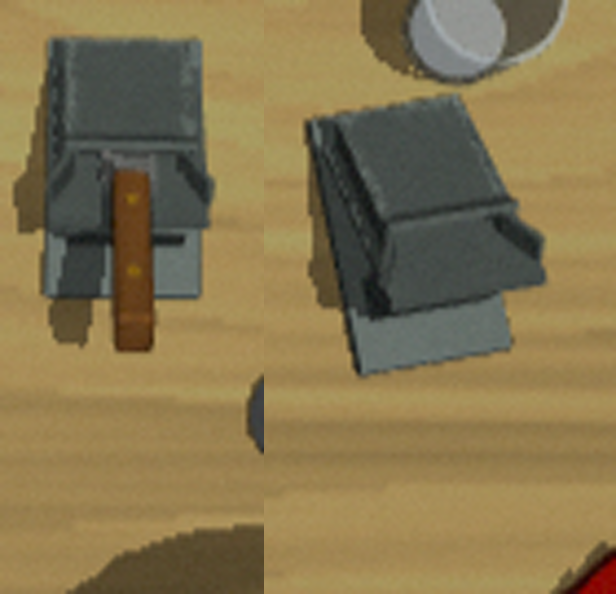

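The crops show base front corners for stand A at (359,375) and (511,347), which is full-image (421.6,270.2) and (456.1,263.9). The spatula handle runs straight back from stand B. Next I'll go above both stands for a closer look.

```bash
python3 - <<'E'
from h import *
print(rows(T([.6,-.2,.3],[1,0,0,0])))
print(p2w(KT,ET,[[421.6,270.2],[456.1,263.9]],.012))
E
```

```text
[ 465.8 -196.9  -59.    -0.1    0.    24.1]
[[ 0.512  -0.2724  0.012 ]
 [ 0.5265 -0.3503  0.012 ]]
```

```bash
python3 -m crank '[35,-15,-5,0,0,0,0, 70,-30,-10,0,0,0,0, 106,-45,-15,0,0,0,0, 141,-60,-20,0,0,0,0, 177,-75,-24,0,0,0,0]' 40 && python3 -m crank '[35,-15,-5,0,0,0,0, 70,-30,-10,0,0,0,0, 106,-45,-15,0,0,0,0, 141,-60,-20,0,0,0,0, 177,-75,-24,0,0,0,0]' && python3 -m crank '[35,-15,-3,0,0,6,0, 70,-30,-6,0,0,12,0, 95,-40,-9,0,0,18,0, 112,-47,-11,0,0,24,0, 112,-47,-11,0,0,24,0]'
python3 - <<'E'
from h import *
im,M=shot("wrist","w1"); np.save("w1.npy",M); print(M)
E
```

```text
time: 0.57
position: [0.3869, -0.4283, 0.2653]
tool_rot: [0.978, 0.208, -0.0, -0.0]
ft_force: [0.2, -0.0, -0.8]
grip_width: 0.087
grip_force: 0.0
time: 0.98
position: [0.518, -0.2873, 0.2894]
tool_rot: [0.978, 0.209, -0.0, -0.0]
ft_force: [0.0, -0.3, -0.5]
grip_width: 0.0869
grip_force: 0.0
time: 1.4
position: [0.6027, -0.1969, 0.3003]
tool_rot: [1.0, 0.002, 0.001, -0.0]
ft_force: [0.2, -0.1, -0.5]
grip_width: 0.0871
grip_force: 0.0
[[ 1.      0.0038  0.002   0.6027]
 [ 0.0038 -1.      0.001  -0.1969]
 [ 0.002  -0.001  -1.      0.3003]
 [ 0.      0.      0.      1.    ]]
```

View pics/w1.png

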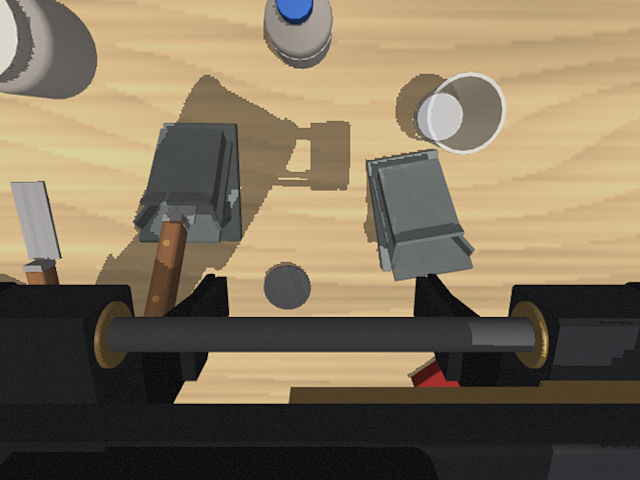

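The wrist view shows stand A's base top corners near (394,279), (472,267), (367,160) and (437,150). Stand B is on the left with its right base edge from (237,123) to (241,241). The spatula's handle axis leaves the slot near (176,222).

```bash
python3 - <<'E'
from h import *
M=np.load("w1.npy")@MW
a=p2w(KW,M,[[394,279],[472,267],[437,150],[367,160],[237,123],[241,241]],.012); print(a)
e=[np.linalg.norm(a[i+1]-a[i]) for i in range(3)];print(e)
print(p2w(KT,ET,[[421.6,270.2],[456.1,263.9]],.012))
from scipy.optimize import minimize
def corners(x,y,t):
    c,s=np.cos(t),np.sin(t);L=np.array([[-.0675,.04],[-.0675,-.04],[.0675,-.04],[.0675,.04]])
    return np.c_[L@np.array([[c,s],[-s,c]])+[x,y],np.full(4,.012)]
from scipy.optimize import least_squares
obs=np.array([[394,279],[472,267],[437,150],[367,160]])
f=lambda p:np.r_[(w2p(KW,M,corners(*p))-obs).ravel(),2*(w2p(KT,ET,corners(*p)[:2])-[[421.6,270.2],[456.1,263.9]]).ravel()]
r=least_squares(f,[.58,-.3,.2]);print(r.x,np.degrees(r.x[2]),r.fun)
im=cv2.imread("pics/w1.png")
def proj(p,pts): # slot pts
    x,y,t=p;c,s=np.cos(t),np.sin(t);a=np.radians(40)
    X=np.asarray(pts)/1000.;sx=.045+X[:,0]*np.cos(a)+X[:,2]*np.sin(a);sz=.028-X[:,0]*np.sin(a)+X[:,2]*np.cos(a)
    return np.c_[x+c*sx-s*X[:,1],y+s*sx+c*X[:,1],sz]
crop=cv2.resize(im[110:300,110:490],None,fx=2,fy=2,interpolation=cv2.INTER_CUBIC)
def dr(P,col):
    for q in P: cv2.circle(crop,tuple(int(v) for v in (q-[110,110])*2),3,col,1)
dr(w2p(KW,M,corners(*r.x)),(0,0,255))
dr(w2p(KW,M,proj(r.x,[[-112,38,0],[-112,-38,0],[-85,26,25],[-85,-26,25],[-100,38,14],[-100,-38,14]])),(0,255,0))
cv2.imwrite("pics/w1c.png",crop)
E
```

```text
[[ 0.5004 -0.2848  0.012 ]
 [ 0.5166 -0.3787  0.012 ]
 [ 0.6551 -0.324   0.012 ]
 [ 0.6437 -0.2463  0.012 ]
 [ 0.6829 -0.1022  0.012 ]
 [ 0.548  -0.0996  0.012 ]]
[np.float64(0.09525543405100041), np.float64(0.14897581397379675), np.float64(0.07852899035883745)]
[[ 0.512  -0.2724  0.012 ]
 [ 0.5265 -0.3503  0.012 ]]
[ 0.5819 -0.3034  0.2335] 13.376918272327389 [ -3.5702  -5.0591 -16.3568  -7.0454   2.5747  -1.5707   2.1148   4.8998
   6.9937   4.4911   6.8064   0.9311]
```

View pics/w1c.png

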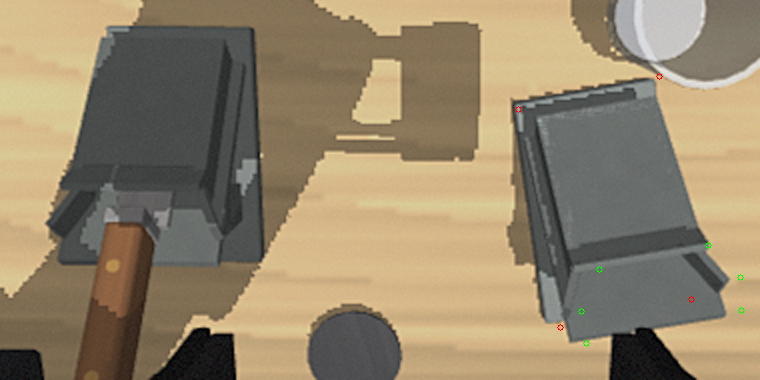

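The large front face is the ramp end, not the base. Refitting both stands with the correct features: ramp end corners, rear base corners and front-left base corner for A.

```bash
cat >> h.py <<'E'
def corners(x,y,t):
    c,s=np.cos(t),np.sin(t);L=np.array([[-.0675,.04],[-.0675,-.04],[.0675,-.04],[.0675,.04]])
    return np.c_[L@np.array([[c,s],[-s,c]])+[x,y],np.full(4,.012)]
def slotT(x,y,t):
    S=np.eye(4);S[:3,:3]=(R.from_euler("z",t)*R.from_euler("y",40,degrees=True)).as_matrix()
    S[:3,3]=[x+.045*np.cos(t),y+.045*np.sin(t),.028];return S
def sl(p,pts):
    S=slotT(*p);return np.asarray(pts)/1000.@S[:3,:3].T+S[:3,3]
E
python3 - <<'E'
from h import *
from scipy.optimize import least_squares
M=np.load("w1.npy")@MW
RE=[[-112,38,0],[-112,-38,0]]
def fit(wb,wi,ramp,tb,ti,x0):
    f=lambda p:np.r_[(w2p(KW,M,corners(*p)[wi])-wb).ravel(),(w2p(KW,M,sl(p,RE))-ramp).ravel(),1.5*(w2p(KT,ET,corners(*p)[ti])-tb).ravel()]
    r=least_squares(f,x0);print(r.x,np.degrees(r.x[2]),r.fun.reshape(-1,2).tolist());return r.x
A=fit([[383.5,271],[436.5,149.5],[367.5,160.5]],[0,2,3],[[396,280.5],[471.5,266.5]],[[421.6,270.2],[456.1,263.9]],[0,1],[.58,-.3,.2])
tb=np.array([[42,297],[201,297]])/4.4+[300,185]
B=fit([[241,241.5],[236.5,123.5],[163.5,123.5]],[1,2,3],[[140,241],[220,242]],tb,[0,1],[.6,-.07,0])
np.save("A.npy",A);np.save("B.npy",B)
E
```

```text
[ 0.5833 -0.2976  0.187 ] 10.714526854393371 [[-0.497630276940356, 0.9409204676490504], [1.034634195325225, -1.2945374389379651], [-0.9778606637553366, 0.9031811395809655], [-0.646850665874183, -1.50042125158933], [1.9060680978044502, -0.7105748566543184], [-0.9509403592947194, 1.6251330217789075], [-0.4872529430700183, 1.38851617696659]]
[ 0.6151 -0.0613 -0.0034] -0.19642012358890884 [[1.2620880674988086, -0.04779267220641259], [-0.14764401331117938, -0.05375773106085546], [-0.09678392783851564, -0.683561859369533], [0.13844926946291025, -0.856618012148374], [0.1176939224975797, -1.179909939847164], [-0.551168562225854, 1.8146669402497793], [-1.0953994425632345, 2.285007914153141]]
```

```bash
cat >> h.py <<'E'
def grip(p,yaw,tilt):
    "TCP pose: yaw about world z, tool z leaning tilt deg away (+x) of straight down"
    M=np.eye(4);M[:3,:3]=(R.from_euler("z",yaw,degrees=True)*R.from_euler("y",-tilt,degrees=True)*R.from_quat([1,0,0,0])).as_matrix();M[:3,3]=p;return M
E
python3 - <<'E'
from h import *
M=np.load("w1.npy")
print(p2w(KW,M@MW,[[29.5,181],[12,182],[47,180]],.004))
G=grip([.48,.1393,.023],2.1,20);P=G.copy();P[:3,3]-=.1*G[:3,2]
H=P.copy();H[2,3]=.3
print(rows(H),rows(P,H))
E
```

```text
[[0.6171 0.1447 0.004 ]
 [0.6159 0.1654 0.004 ]
 [0.6184 0.1241 0.004 ]]
[-153.1 -337.6   -0.     0.3   20.    -1.7] [-62.6   0.  172.    0.   -0.   -0. ]
```

```bash
python3 -m crank '[-15,-34,0,0,0,0,0, -31,-69,0,0,0,0,0, -47,-103,0,0,0,0,0, -62,-138,0,0,0,0,0, -78,-172,0,0,0,0,0]' >/dev/null && python3 -m crank '[-15,-33,0,0,5,0,0, -30,-66,0,0,10,0,0, -45,-100,0,0,15,-1,0, -60,-133,0,0,20,-1.7,0, -75,-166,0,0,20,-1.7,0]' && python3 -m crank '[-12,0,34,0,0,0,0, -25,0,69,0,0,0,0, -37,0,103,0,0,0,0, -50,0,138,0,0,0,0, -62,0,172,0,0,0,0]'
python3 - <<'E'
from h import *
im,M=shot("wrist","w2"); np.save("w2.npy",M); print(M); print(R.from_matrix(M[:3,:3]).as_quat())
E
```

```text
time: 2.28
position: [0.4405, 0.1371, 0.2983]
tool_rot: [0.985, 0.016, 0.172, 0.0]
ft_force: [-0.3, 0.5, -0.4]
grip_width: 0.087
grip_force: 0.0
time: 2.7
position: [0.4468, 0.1359, 0.1166]
tool_rot: [0.985, 0.016, 0.174, -0.0]
ft_force: [0.4, -0.7, 0.3]
grip_width: 0.0869
grip_force: 0.0
[[ 0.9388  0.0322  0.3429  0.4468]
 [ 0.0322 -0.9995  0.0059  0.1359]
 [ 0.3429  0.0055 -0.9393  0.1166]
 [ 0.      0.      0.      1.    ]]
[ 0.9846  0.0164  0.1741 -0.0001]
```

View pics/w2.png

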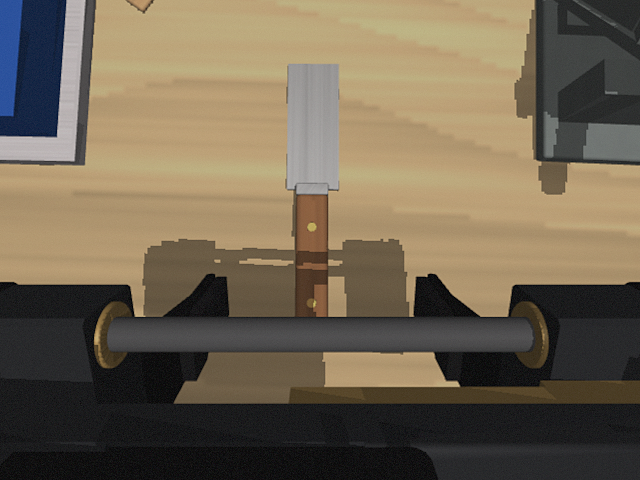

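The wrist view shows the scraper straight ahead: blade end edge (287,65) to (338,65), blade base (287,189) to (339,190), handle about x=312.

```bash
python3 - <<'E'
from h import *
M=np.load("w2.npy")
a=p2w(KW,M@MW,[[287,65],[338,65],[287,189.5],[339,189.5]],.004);e=(a[0]+a[1])/2;b=(a[2]+a[3])/2;print(a,e,b,np.linalg.norm(e-b))
d=e-b;yaw=np.degrees(np.arctan2(d[1],d[0]));print(yaw)
d/=np.linalg.norm(d);o=(e-.095*d+b)/2;o[2]=0;print(o)
g=o-.045*d;g[2]=.0235
G=grip(g,yaw,20);print(G,rows(G));np.save("scr.npy",np.r_[o,yaw])
E
```

```text
[[0.6146 0.1681 0.004 ]
 [0.6159 0.13   0.004 ]
 [0.5202 0.1644 0.004 ]
 [0.5215 0.1264 0.004 ]] [0.6152 0.149  0.004 ] [0.5209 0.1454 0.004 ] 0.09443451322109697
2.237624837855274
[0.5206 0.1454 0.    ]
[[ 0.939   0.039   0.3418  0.4756]
 [ 0.0367 -0.9992  0.0134  0.1436]
 [ 0.342  -0.     -0.9397  0.0235]
 [ 0.      0.      0.      1.    ]] [ 5.2 -8.  89.8  0.5  1.2 -0.3]
```

```bash
python3 - <<'E'
from h import *
for i in range(3):
    o=robot.get_obs();print(o["time"],o["position"],o["tool_rot"],np.abs(o["joint_velocities"]).max()); robot.camera("side")
E
```

```text
2.75 [0.4421 0.135  0.1069] [0.9865 0.0159 0.1632 0.0006] 0.29006006240399296
2.8 [0.4426 0.135  0.1103] [0.9862 0.0161 0.1645 0.0009] 0.1754704640000101
2.85 [0.4448 0.1353 0.114 ] [0.9856 0.0159 0.1686 0.0006] 0.13303227354503902
```

```bash
python3 -m crank '[0,0,0,0,0,0,0,0,0,0,0,0,0,0,0,0,0,0,0,0,0,0,0,0,0,0,0,0,0,0,0,0,0,0,0]'; python3 - <<'E'
from h import *
im,M=shot("wrist","w3"); np.save("w3.npy",M); print(M)
# track blade corners from w2 to w3
g0=cv2.cvtColor(cv2.imread("pics/w2.png"),6);g1=cv2.cvtColor(im,6)
p=np.array([[287,65],[338,65],[287,189.5],[339,189.5]],np.float32)
q,s,e=cv2.calcOpticalFlowPyrLK(g0,g1,p[:,None],None);print(q[:,0],s.T,e.T)
for nm,PP,MM in (("w2",p,np.load("w2.npy")),("w3",q[:,0],M)):
    a=p2w(KW,MM@MW,PP,.004);e=(a[0]+a[1])/2;b=(a[2]+a[3])/2;d=e-b
    print(nm,e,b,np.linalg.norm(d),np.degrees(np.arctan2(d[1],d[0])))
yaw=2.2;d=np.array([np.cos(np.radians(yaw)),np.sin(np.radians(yaw)),0]);o=(e-.095*d+b)/2;g=o-.045*d;g[2]=.0235;print(o,g)
np.save("scr.npy",np.r_[o,yaw]);print(rows(grip(g,yaw,20)))
E
```

```text
time: 3.32
position: [0.4479, 0.1366, 0.1193]
tool_rot: [0.984, 0.016, 0.176, -0.0]
ft_force: [0.1, 0.3, -0.4]
grip_width: 0.0869
grip_force: 0.0
[[ 0.9378  0.0312  0.3458  0.4479]
 [ 0.031  -0.9995  0.006   0.1366]
 [ 0.3458  0.0051 -0.9383  0.1193]
 [ 0.      0.      0.      1.    ]]
[[287.9808  69.4928]
 [338.4919  69.2708]
 [288.203  192.3919]
 [339.5553 192.4089]] [[1 1 1 1]] [[1.5886 1.2523 3.3254 2.5103]]
w2 [0.6152 0.149  0.004 ] [0.5209 0.1454 0.004 ] 0.09443451322109697 2.237624837855274
w3 [0.6151 0.1491 0.004 ] [0.5208 0.1454 0.004 ] 0.09434624756636674 2.2406894678030014
[0.5205 0.1454 0.004 ] [0.4755 0.1437 0.0235]
[-6.6 -6.7 99.2  0.4 -0.2 -0.3]
```

```bash
python3 -m crank '[-2,-2,25,0,0,0,0, -4,-4,50,0,0,0,0, -5,-5,75,0,0,0,0, -7,-7,90,0,0,0,0, -7,-7,98.5,0,0,0,0]' 40 && python3 -m crank '[0,0,0,0,0,0,0, 0,0,0,0,0,0,0, 0,0,0,0,0,0,255, 0,0,0,0,0,0,255, 0,0,0,0,0,0,255]' && python3 -m crank '[0,0,0,0,0,0,255,0,0,0,0,0,0,255,0,0,0,0,0,0,255,0,0,0,0,0,0,255,0,0,0,0,0,0,255]' 40
```

```text
time: 3.78
position: [0.4751, 0.1418, 0.0591]
tool_rot: [0.986, 0.017, 0.168, 0.002]
ft_force: [0.4, -0.2, 0.4]
grip_width: 0.0872
grip_force: 0.0
time: 4.2
position: [0.4748, 0.1417, 0.0595]
tool_rot: [0.986, 0.016, 0.168, 0.002]
ft_force: [0.8, 0.7, -0.5]
grip_width: 0.0741
grip_force: 0.0
time: 4.62
position: [0.4751, 0.1417, 0.0588]
tool_rot: [0.986, 0.017, 0.168, 0.002]
ft_force: [-0.2, 0.9, 0.3]
grip_width: 0.0417
grip_force: 0.0
```

```bash
python3 -m crank '[0,0,0,0,0,0,0,0,0,0,0,0,0,0,0,0,0,0,0,0,0,0,0,0,0,0,0,0,0,0,0,0,0,0,0]'; python3 - <<'E'
from h import *
print(robot.get_obs()["q"])
E
```

```text
time: 5.03
position: [0.4751, 0.1417, 0.0587]
tool_rot: [0.986, 0.017, 0.167, 0.002]
ft_force: [-0.6, 0.3, -0.0]
grip_width: 0.0671
grip_force: 0.0
[ 0.0784  0.6661  2.126  -1.0545  0.0279  2.6659]
```

Tilting outward at this radius runs joint 5 into its zero limit. I'll grasp vertically instead; the gripper then stands square to the slot later. Raising and straightening.

```bash
python3 - <<'E'
from h import *
o=np.load("scr.npy");y=o[3];d=np.array([np.cos(np.radians(y)),np.sin(np.radians(y)),0]);g=o[:3]-.045*d;g[2]=.1
print(rows(grip(g,y,0)))
E
```

```text
[ 14.1  -1.6 -38.8   0.6 -19.3  -0.3]
```

```bash
python3 -m crank '[3,0,-8,0,-4,0,0, 6,0,-16,0,-8,0,0, 9,-1,-24,0,-12,0,0, 12,-1,-32,0,-16,0,0, 14,-2,-39,0,-19.3,0,0]' && python3 -m crank '[0,0,0,0,0,0,0,0,0,0,0,0,0,0,0,0,0,0,0,0,0,0,0,0,0,0,0,0,0,0,0,0,0,0,0]';python3 - <<'E'
from h import *
print(robot.get_obs()["q"])
o=np.load("scr.npy");y=o[3];d=np.array([np.cos(np.radians(y)),np.sin(np.radians(y)),0]);g=o[:3]-.045*d;g[2]=.0215
print(rows(grip(g,y,0)))
E
```

```text
time: 5.45
position: [0.473, 0.1389, 0.0947]
tool_rot: [0.998, 0.01, 0.061, 0.027]
ft_force: [1.5, -1.8, -0.7]
grip_width: 0.0863
grip_force: 0.0
time: 5.87
position: [0.4751, 0.1381, 0.0947]
tool_rot: [0.997, 0.01, 0.066, 0.028]
ft_force: [-0.9, -0.0, 0.7]
grip_width: 0.0873
grip_force: 0.0
[ 0.0965  0.5803  1.9593 -0.1464  0.4802  1.7732]
[-9.  -9.8 72.1  3.4 -7.5 -1.1]
```

```bash
python3 -m crank '[-2,-5,10,1.5,-4,-0.5,0, -5,-10,20,3.4,-7.5,-1.1,0, -7,-10,30,3.4,-7.5,-1.1,0, -9,-10,40,3.4,-7.5,-1.1,0, -9,-10,40,3.4,-7.5,-1.1,0]' ;python3 - <<'E'
from h import *
for i in range(4): robot.camera("side")
o=np.load("scr.npy");y=o[3];d=np.array([np.cos(np.radians(y)),np.sin(np.radians(y)),0]);g=o[:3]-.045*d;g[2]=.0215
print(rows(grip(g,y,0)))
E
```

```text
time: 6.28
position: [0.471, 0.1455, 0.0521]
tool_rot: [1.0, 0.019, -0.002, -0.0]
ft_force: [-0.4, 0.4, 0.8]
grip_width: 0.0869
grip_force: 0.0
[ 2.6  2.5 33.  -0.1 -0.1  0. ]
```

```bash
python3 -m crank '[1,1,12,0,0,0,0, 2,2,22,0,0,0,0, 2.6,2.5,30,0,0,0,0, 2.6,2.5,33,0,0,0,0, 2.6,2.5,33,0,0,0,0]' && python3 -m crank '[0,0,0,0,0,0,0, 0,0,0,0,0,0,255, 0,0,0,0,0,0,255, 0,0,0,0,0,0,255, 0,0,0,0,0,0,255]' 40 && python3 -m crank '[0,0,0,0,0,0,255,0,0,0,0,0,0,255,0,0,0,0,0,0,255,0,0,0,0,0,0,255,0,0,0,0,0,0,255]' && python3 -m crank '[0,0,0,0,0,0,255,0,0,0,0,0,0,255,0,0,0,0,0,0,255,0,0,0,0,0,0,255,0,0,0,0,0,0,255]'
```

```text
time: 6.9
position: [0.4752, 0.1437, 0.0206]
tool_rot: [1.0, 0.019, -0.0, -0.001]
ft_force: [-0.7, -0.4, 0.3]
grip_width: 0.0873
grip_force: 0.0
time: 7.32
position: [0.4759, 0.1438, 0.0216]
tool_rot: [1.0, 0.02, 0.001, -0.001]
ft_force: [0.3, -0.2, -0.5]
grip_width: 0.0679
grip_force: 0.0
time: 7.73
position: [0.4757, 0.1438, 0.0214]
tool_rot: [1.0, 0.019, 0.001, -0.001]
ft_force: [-0.1, 0.4, 0.1]
grip_width: 0.0351
grip_force: 0.0
time: 8.15
position: [0.4757, 0.1438, 0.0213]
tool_rot: [1.0, 0.019, 0.001, -0.001]
ft_force: [0.5, -0.2, 0.1]
grip_width: 0.0217
grip_force: 39.9
```

```bash
cat >> h.py <<'E'
ST=np.eye(4);ST[:3,:3]=np.diag([1,-1,-1.]);ST[:3,3]=[.045,0,.0214]  # scraper in TCP
def inslot(p,x,y,z,ST=ST):
    "TCP pose with tool origin at slot x-95, y, z (mm), aligned"
    S=slotT(*p);D=np.eye(4);D[:3,3]=np.array([x-95,y,z])/1000;return S@D@np.linalg.inv(ST)
E
python3 - <<'E'
from h import *
A=np.load("A.npy");P=inslot(A,-140,0,5);H=inslot(A,0,0,0);print(P[:3,3],H[:3,3],P[:3,2])
L=pose();L[2,3]+=.2; U=P.copy();U[2,3]+=.06
V=L.copy();V[:3,3]=U[:3,3];V[2,3]=L[2,3]
print(rows(L),rows(V,L),rows(U,V),rows(P,U))
E
```

```text
[ 0.4334 -0.326   0.2282] [ 0.5357 -0.3067  0.1344] [-0.6316 -0.1195 -0.766 ]
[   0.3   -0.2 -200.    -0.    -0.     0. ] [-60.5 467.8  -0.6  -0.   -0.    0. ] [  0.1  -0.1 -66.9  -3.  -40.   -8.1] [38.6  0.  46.  -0.  -0.   0. ]
```

```bash
python3 -m crank '[0,0,-20,0,0,0,255, 0,0,-55,0,0,0,255, 0,0,-95,0,0,0,255, 0,0,-135,0,0,0,255, 0,0,-170,0,0,0,255]' && python3 -m crank '[0,0,-35,0,0,0,255, 0,5,-65,0,0,0,255, -2,35,-75,0,0,0,255, -6,70,-75,0,0,0,255, -12,105,-75,0,0,0,255]' && python3 -m crank '[-4,35,0,0,0,0,255, -8,73,0,0,0,0,255, -13,111,0,0,0,0,255, -18,149,0,0,0,0,255, -23,187,0,0,0,0,255]' && python3 -m crank '[-4,35,0,0,0,0,255, -8,73,0,0,0,0,255, -13,111,0,0,-3,0,255, -18,140,0,-0.5,-9,-2,255, -24,170,0,-1,-15,-3,255]' && python3 -m crank '[0,5,0,0,-6,-1,255, 0,5,0,-1,-12,-2,255, 0,5,0,-1,-18,-3,255, 0,5,0,-2,-25,-5,255, 0,5,0,-2,-25,-5,255]' && python3 -m crank '[0,0,0,0,0,0,255,0,0,0,0,0,0,255,0,0,0,0,0,0,255,0,0,0,0,0,0,255,0,0,0,0,0,0,255]'; python3 - <<'E'
from h import *
A=np.load("A.npy");P=inslot(A,-140,0,5);print(rows(P),robot.get_obs()["q"])
E
```

```text
time: 8.57
position: [0.4751, 0.1436, 0.1934]
tool_rot: [1.0, 0.02, 0.001, -0.001]
ft_force: [1.4, 0.2, -1.7]
grip_width: 0.0217
grip_force: 39.9
time: 8.98
position: [0.4678, 0.0375, 0.2675]
tool_rot: [1.0, 0.021, 0.002, -0.0]
ft_force: [0.3, 0.0, -1.6]
grip_width: 0.0215
grip_force: 39.9
time: 9.4
position: [0.4507, -0.151, 0.2657]
tool_rot: [1.0, 0.02, 0.001, -0.001]
ft_force: [1.3, 0.8, -1.3]
grip_width: 0.0219
grip_force: 39.9
time: 9.82
position: [0.4331, -0.3226, 0.2662]
tool_rot: [0.99, 0.045, -0.132, 0.011]
ft_force: [1.0, -0.3, -1.1]
grip_width: 0.0216
grip_force: 39.9
time: 10.23
position: [0.4362, -0.3238, 0.2618]
tool_rot: [0.935, 0.09, -0.343, 0.03]
ft_force: [1.2, 0.8, -2.3]
grip_width: 0.0215
grip_force: 39.9
time: 10.65
position: [0.4343, -0.3259, 0.2669]
tool_rot: [0.936, 0.086, -0.339, 0.032]
ft_force: [-0.7, -0.6, -0.3]
grip_width: 0.0217
grip_force: 39.9
[24.1 -0.1 30.2 -0.  -0.2 -0.2] [-0.6069  0.6466  1.3206 -0.4778  1.6893  0.8497]
```

```bash
python3 -m crank '[8,0,10,0,0,0,255, 16,0,20,0,0,0,255, 24,0,30,0,0,0,255, 24,0,30,0,0,0,255, 24,0,30,0,0,0,255]' && python3 -m crank '[0,0,0,0,0,0,255,0,0,0,0,0,0,255,0,0,0,0,0,0,255,0,0,0,0,0,0,255,0,0,0,0,0,0,255]'; python3 - <<'E'
from h import *
A=np.load("A.npy");im,M=shot("wrist","w4");np.save("w4.npy",M);print(M,rows(inslot(A,-140,0,5),M))
c=cv2.resize(im[0:300,140:500],None,fx=2,fy=2,interpolation=cv2.INTER_CUBIC)
def dr(P,col):
    for q in P: cv2.circle(c,tuple(int(v) for v in (q-[140,0])*2),3,col,1)
C=M@MW
dr(w2p(KW,C,corners(*A)),(0,0,255));dr(w2p(KW,C,sl(A,[[-112,38,0],[-112,-38,0],[-100,38,14],[-100,-38,14]])),(0,255,0))
b=np.array([[95,19,4],[95,-19,4],[0,19,4],[0,-19,4]])/1000;S=M@ST
dr(w2p(KW,C,b@S[:3,:3].T+S[:3,3]),(255,255,0))
cv2.imwrite("pics/w4c.png",c)
E
```

```text
time: 11.07
position: [0.4332, -0.3251, 0.2257]
tool_rot: [0.935, 0.088, -0.342, 0.031]
ft_force: [0.2, 0.4, -0.4]
grip_width: 0.0221
grip_force: 39.9
time: 11.48
position: [0.4342, -0.3257, 0.2277]
tool_rot: [0.936, 0.087, -0.34, 0.032]
ft_force: [0.3, 0.2, -1.4]
grip_width: 0.0216
grip_force: 39.9
[[ 0.7537  0.1848 -0.6307  0.4342]
 [ 0.1412 -0.9828 -0.1193 -0.3257]
 [-0.6418  0.0008 -0.7668  0.2277]
 [ 0.      0.      0.      1.    ]] [-0.9  0.1  0.1 -0.  -0.1 -0.1]
```

View pics/w4c.png

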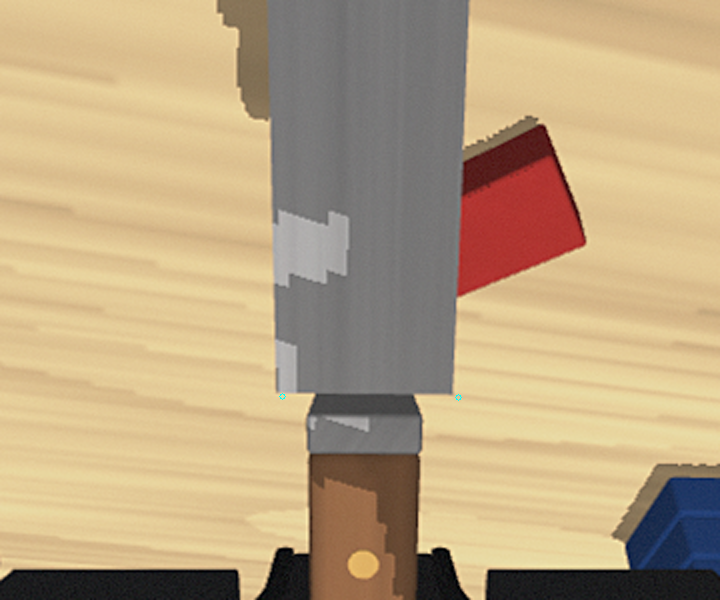

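The wrist view shows only the blade, within about 1 mm of where it was predicted; the stand is out of view. I'll check the stand and blade together in the side and top cameras.

```bash
cat > ov.py <<'E'
from h import *
def overlay(name,A,ts,ss,f=4,pts=None):
    M=pose();out=[]
    for n,K,E,(x0,y0,w,h) in (("top",KT,ET,ts),("side",KS,ES,ss)):
        im=robot.camera(n)["pixels"][:,:,::-1].copy();c=cv2.resize(im[y0:y0+h,x0:x0+w],None,fx=f,fy=f,interpolation=cv2.INTER_CUBIC)
        def dr(P,col):
            for q in P: cv2.circle(c,tuple(int(v) for v in (q+.5-[x0,y0])*f),3,col,1)
        dr(w2p(K,E,corners(*A)),(0,0,255));dr(w2p(K,E,sl(A,[[-112,38,0],[-112,-38,0],[-100,38,14],[-100,-38,14]])),(0,255,0))
        b=np.array([[95,19,4],[95,-19,4],[0,19,4],[0,-19,4],[95,19,0]])/1000 if pts is None else pts;S=M@ST
        dr(w2p(K,E,b@S[:3,:3].T+S[:3,3]),(255,255,0));out.append(c)
    cv2.imwrite(f"pics/{name}.png",np.hstack(out))
E
python3 - <<'E'
from ov import *
A=np.load("A.npy");overlay("ov1",A,(400,190,80,120),(290,140,110,120))
E
```

```text
(no output)
```

View pics/ov1.png

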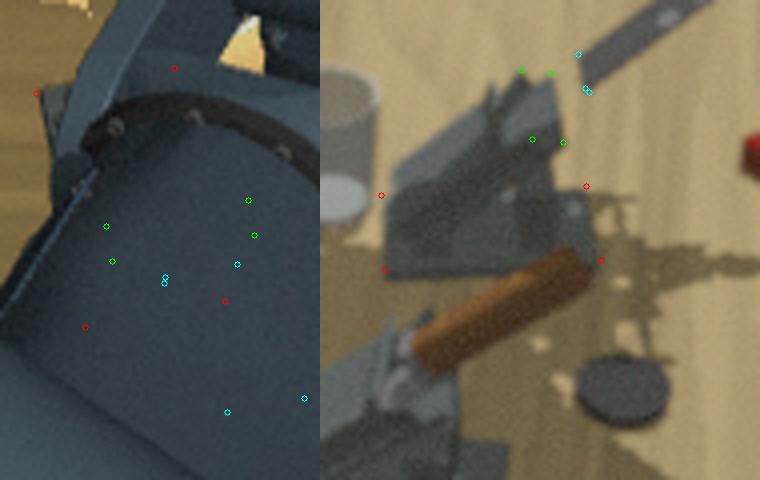

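Stand and blade sit offset from their predictions by the same 1 px or so in the side view, so they line up with each other. Inserting along the slot in stages, watching the force.

```bash
python3 -m crank '[12,0,0,0,0,0,255, 24,0,0.5,0,0,0,255, 36,0,1,0,0,0,255, 48,0,1.5,0,0,0,255, 60,0,2,0,0,0,255]' && python3 -m crank '[8,0,0,0,0,0,255, 16,0,0,0,0,0,255, 24,0,0,0,0,0,255, 32,0,0,0,0,0,255, 40,0,0,0,0,0,255]' && python3 -m crank '[0,0,0,0,0,0,255,0,0,0,0,0,0,255,0,0,0,0,0,0,255,0,0,0,0,0,0,255,0,0,0,0,0,0,255]';python3 - <<'E'
from h import *
A=np.load("A.npy");print(rows(inslot(A,0,0,0)))
o=robot.get_obs();S=slotT(*A);print("slot-frame force",o["ft_force"]@S[:3,:3],o["moment"]@S[:3,:3])
E
```

```text
time: 12.05
position: [0.479, -0.3169, 0.1857]
tool_rot: [0.936, 0.087, -0.34, 0.032]
ft_force: [0.7, 1.0, -1.7]
grip_width: 0.0217
grip_force: 39.9
time: 12.47
position: [0.5086, -0.3116, 0.1612]
tool_rot: [0.936, 0.087, -0.34, 0.032]
ft_force: [0.6, -1.0, -0.6]
grip_width: 0.0216
grip_force: 39.9
time: 12.88
position: [0.5078, -0.3119, 0.162]
tool_rot: [0.936, 0.087, -0.34, 0.032]
ft_force: [0.2, -0.5, 0.0]
grip_width: 0.0217
grip_force: 39.9
[39.5 -0.   3.  -0.  -0.  -0.1]
slot-frame force [ 0.0613 -0.5359  0.1106] [ 0.013  -0.5268 -0.0592]
```

```bash
python3 -m crank '[8,0,0,0,0,0,255, 16,0,0,0,0,0,255, 24,0,0.5,0,0,0,255, 31,0,1,0,0,0,255, 31,0,1,0,0,0,255]' && python3 -m crank '[0,0,0.5,0,0,0,255,0,0,1,0,0,0,255,0,0,1.5,0,0,0,255,0,0,2,0,0,0,255,0,0,2,0,0,0,255]';python3 - <<'E'
from h import *
A=np.load("A.npy");print(rows(inslot(A,0,0,0)))
o=robot.get_obs();S=slotT(*A);print("slot-frame force",o["ft_force"]@S[:3,:3],o["moment"]@S[:3,:3])
E
```

```text
time: 13.3
position: [0.5315, -0.3067, 0.139]
tool_rot: [0.936, 0.088, -0.341, 0.031]
ft_force: [-0.3, -1.0, -2.2]
grip_width: 0.0219
grip_force: 39.9
time: 13.72
position: [0.5295, -0.3077, 0.1398]
tool_rot: [0.936, 0.087, -0.34, 0.032]
ft_force: [0.0, -0.7, -0.9]
grip_width: 0.0217
grip_force: 39.9
[ 8.2  0.1  0.1 -0.  -0.1 -0.1]
slot-frame force [ 0.4669 -0.7303 -0.7456] [ 0.0994 -0.5434  0.0464]
```

```bash
python3 -m crank '[2,0,0,0,0,0,255, 4,0,0,0,0,0,255, 5,0,0,0,0,0,255, 6,0,0,0,0,0,255, 6,0,0,0,0,0,255]' && python3 -m crank '[0,0,0.5,0,0,0,255,0,0,0.5,0,0,0,255,0,0,1,0,0,0,255,0,0,1,0,0,0,255,0,0,1,0,0,0,255]' && python3 -m crank '[0.5,0,0,0,0,0,255,1,0,0,0,0,0,255,1.5,0,0,0,0,0,255,2,0,0,0,0,0,255,2,0,0,0,0,0,255]';python3 - <<'E'
from h import *
A=np.load("A.npy");print(rows(inslot(A,0,0,0)))
o=robot.get_obs();S=slotT(*A);print("slot-frame force",o["ft_force"]@S[:3,:3],o["moment"]@S[:3,:3])
E
```

```text
time: 14.13
position: [0.5342, -0.3069, 0.1356]
tool_rot: [0.936, 0.087, -0.34, 0.032]
ft_force: [0.1, 0.4, 1.0]
grip_width: 0.0216
grip_force: 39.9
time: 14.55
position: [0.5341, -0.3069, 0.1356]
tool_rot: [0.936, 0.087, -0.339, 0.032]
ft_force: [2.8, 1.0, 6.0]
grip_width: 0.0218
grip_force: 39.9
time: 14.97
position: [0.5342, -0.3069, 0.1355]
tool_rot: [0.935, 0.087, -0.342, 0.032]
ft_force: [0.3, 1.0, 9.5]
grip_width: 0.0216
grip_force: 39.9
[ 1.8  0.  -0.  -0.   0.1 -0.1]
slot-frame force [-5.766   0.903   7.5872] [0.1955 0.2404 0.0702]
```

```bash
python3 -m crank '[0,0,-0.5,0,0,0,255,0,0,-0.8,0,0,0,255,0,0,-0.8,0,0,0,255,0,0,-0.8,0,0,0,255,0,0,-0.8,0,0,0,255]' && python3 - <<'E'
from h import *
A=np.load("A.npy");print(rows(inslot(A,0,0,0)))
o=robot.get_obs();S=slotT(*A);print("slot-frame force",o["ft_force"]@S[:3,:3])
E
python3 -m crank '[0.5,0,0,0,0,0,255,1,0,0,0,0,0,255,1.5,0,0,0,0,0,255,2,0,0,0,0,0,255,2,0,0,0,0,0,255]' && python3 - <<'E'
from h import *
A=np.load("A.npy");print(rows(inslot(A,0,0,0)))
o=robot.get_obs();S=slotT(*A);print("slot-frame force",o["ft_force"]@S[:3,:3])
E
```

```text
time: 15.38
position: [0.5343, -0.3069, 0.1355]
tool_rot: [0.935, 0.087, -0.342, 0.032]
ft_force: [-1.7, -0.5, 7.0]
grip_width: 0.0217
grip_force: 39.9
[ 1.8 -0.  -0.  -0.   0.2 -0.1]
slot-frame force [-5.8594 -0.2213  4.2005]
time: 15.8
position: [0.5344, -0.3071, 0.1354]
tool_rot: [0.935, 0.086, -0.344, 0.032]
ft_force: [-4.4, -1.1, 11.3]
grip_width: 0.0217
grip_force: 40.0
[ 1.7 -0.2 -0.1 -0.1  0.4 -0.2]
slot-frame force [-10.6866  -0.2924   5.7616]
```

```bash
python3 -m crank '[1,0,-0.5,0,0,0,255,2,0,-0.5,0,0,0,255,3,0,-0.5,0,0,0,255,4,0,-0.5,0,0,0,255,4,0,-0.5,0,0,0,255]' && python3 - <<'E'
from ov import *
A=np.load("A.npy");print(rows(inslot(A,0,0,0)))
o=robot.get_obs();S=slotT(*A);print("slot-frame force",o["ft_force"]@S[:3,:3])
overlay("ov2",A,(400,190,80,120),(290,140,110,120))
E
```

```text
time: 16.22
position: [0.5347, -0.3073, 0.1352]
tool_rot: [0.933, 0.085, -0.348, 0.032]
ft_force: [-11.3, -2.0, 15.5]
grip_width: 0.0221
grip_force: 40.0
[ 1.4 -0.5 -0.1 -0.1  0.9 -0.2]
slot-frame force [-18.7472   0.1426   4.4877]
```

View pics/ov2.png

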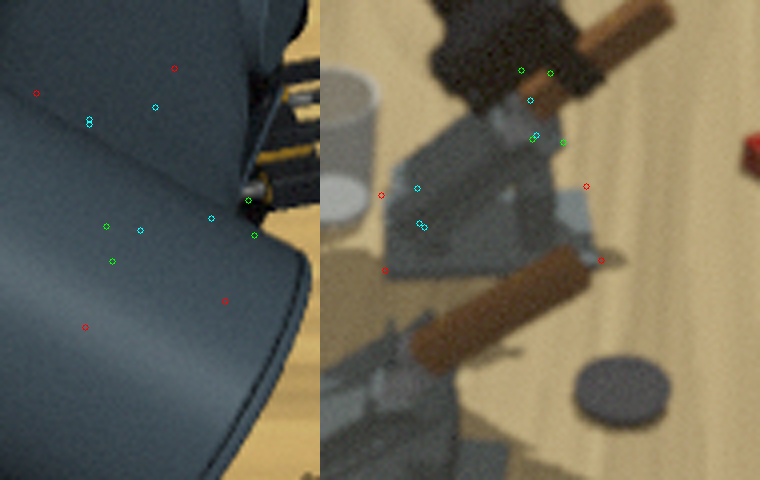

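The blade base sits at the mouth lip as predicted and the push is firm (19 N with no advance), so the scraper is home. I'll relax the push, release and retreat square to the slot.

```bash
python3 -m crank '[-1.5,0,0,0,0,0,255,-3,0,0,0,0,0,255,-4.5,0,0,0,0,0,255,-5,0,0,0,0,0,255,-5,0,0,0,0,0,255]' 15 && python3 -m crank '[0,0,0,0,0,0,200,0,0,0,0,0,0,150,0,0,0,0,0,0,100,0,0,0,0,0,0,0,0,0,0,0,0,0,0]' && python3 -m crank '[0,0,0,0,0,0,0,0,0,0,0,0,0,0,0,0,0,0,0,0,0,0,0,0,0,0,0,0,0,0,0,0,0,0,0]'&& python3 -m crank '[0,0,0,0,0,0,0,0,0,-5,0,0,0,0,0,0,-20,0,0,0,0,0,0,-45,0,0,0,0,0,0,-75,0,0,0,0]'
```

```text
time: 16.73
position: [0.5346, -0.3073, 0.1352]
tool_rot: [0.935, 0.086, -0.343, 0.032]
ft_force: [-1.8, -1.8, 6.0]
grip_width: 0.0216
grip_force: 15.0
time: 17.15
position: [0.5363, -0.3061, 0.1331]
tool_rot: [0.936, 0.087, -0.34, 0.031]
ft_force: [0.5, 0.4, -0.3]
grip_width: 0.041
grip_force: 0.0
time: 17.57
position: [0.5365, -0.3063, 0.1338]
tool_rot: [0.936, 0.087, -0.34, 0.032]
ft_force: [-0.1, 0.6, -0.3]
grip_width: 0.0737
grip_force: 0.0
time: 17.98
position: [0.583, -0.2971, 0.191]
tool_rot: [0.935, 0.087, -0.342, 0.03]
ft_force: [0.0, 0.2, 1.0]
grip_width: 0.087
grip_force: 0.0
```

```bash
cat >> h.py <<'E'
SP=ST.copy();SP[:3,3]=[.045,0,.0200]   # spatula in TCP
def handle(im,C,p,top,roi=None):
    "brown handle pixels -> slot frame points on plane z=top (mm): axis fit, min/max x"
    hsv=cv2.cvtColor(im,cv2.COLOR_BGR2HSV);m=((hsv[...,0]<14)&(hsv[...,1]>110)&(hsv[...,2]>40)&(hsv[...,2]<190)).astype(np.uint8)
    n,l,s,c=cv2.connectedComponentsWithStats(cv2.morphologyEx(m,cv2.MORPH_OPEN,np.ones((3,3))))
    o=[]
    for i in np.argsort(-s[1:,4])[:3]+1:
        if s[i,4]<300: continue
        v,u=np.nonzero(l==i);d=np.c_[u,v,np.ones(len(u))]@np.linalg.inv(KW).T@C[:3,:3].T
        S=slotT(*p);Si=np.linalg.inv(S);e=Si[:3,:3]@C[:3,3]+Si[:3,3];dd=d@Si[:3,:3].T
        X=(e+dd*((top/1000-e[2])/dd[:,2])[:,None])*1000
        xs=np.arange(X[:,0].min()+5,X[:,0].max()-5,4);mid=[(x,(X[abs(X[:,0]-x)<2,1].min()+X[abs(X[:,0]-x)<2,1].max())/2,np.ptp(X[abs(X[:,0]-x)<2,1])) for x in xs]
        o.append((s[i].tolist(),X[:,0].min().round(1),X[:,0].max().round(1),np.array(mid)[::4].round(1).tolist()))
    return o
E
python3 - <<'E'
from h import *
for i in range(3): robot.camera("side")
im,M=shot("wrist","w5");A=np.load("A.npy");B=np.load("B.npy")
for r in handle(im,M@MW,A,26): print(r)
G=inslot(B,0,0,0,SP);P=G.copy();P[:3,3]-=.1*G[:3,2];print(G[:3,3],P[:3,3])
U=pose();U[2,3]=.34;V=P.copy();V[2,3]=.34;print(rows(U),rows(V,U),rows(P,V))
E
```

```text
([303, 200, 100, 117, 5178], np.float64(-178.9), np.float64(-104.3), [[-173.9, 1.5, 19.6], [-157.9, 1.5, 20.5], [-141.9, -10.7, 44.5], [-125.9, -16.0, 54.5], [-109.9, 1.1, 19.9]])
[ 0.5657 -0.0611  0.1333] [ 0.63   -0.0613  0.2099]
[ -95.     0.2 -113.7    0.     0.    -0. ] [  67.8 -223.4  -57.     7.    -0.1    8.3] [83.6  0.  99.7  0.  -0.   0. ]
```

```bash
python3 -m crank '[-19,0,-23,0,0,0,0, -38,0,-46,0,0,0,0, -57,0,-69,0,0,0,0, -76,0,-92,0,0,0,0, -95,0,-114,0,0,0,0]' && python3 -m crank '[10,-34,-9,1.5,0,2,0, 20,-68,-18,3,0,4,0, 31,-102,-27,5,0,6,0, 41,-136,-35,7,0,8.3,0, 52,-170,-43,7,0,8.3,0]' && python3 -m crank '[8,-27,-7,0,0,0,0, 17,-53,-14,0,0,0,0, 17,-53,-14,0,0,0,0, 17,-53,-14,0,0,0,0,17,-53,-14,0,0,0,0]'; python3 - <<'E'
from h import *
import h
B=np.load("B.npy");G=inslot(B,0,0,0,SP);P=G.copy();P[:3,3]-=.1*G[:3,2];print(rows(P))
M=np.load("w4.npy");S=M@ST;h.slotT=lambda *p:S
for r in handle(cv2.imread("pics/w4.png"),M@MW,(0,0,0),26): print(r)
E
```

```text
time: 18.6
position: [0.5829, -0.2973, 0.3394]
tool_rot: [0.935, 0.087, -0.342, 0.031]
ft_force: [0.9, -0.5, -0.0]
grip_width: 0.0869
grip_force: 0.0
time: 19.02
position: [0.6181, -0.1178, 0.3376]
tool_rot: [0.939, -0.004, -0.344, -0.002]
ft_force: [0.2, -0.3, 0.1]
grip_width: 0.0869
grip_force: 0.0
time: 19.43
position: [0.6406, -0.0655, 0.3378]
tool_rot: [0.939, -0.002, -0.343, -0.001]
ft_force: [-0.3, 0.2, 0.4]
grip_width: 0.0867
grip_force: 0.0
[ 74.4  -4.1 104.6  -0.    0.1  -0. ]
([295, 227, 54, 90, 3870], np.float64(-44.6), np.float64(-7.1), [[-39.6, 1.8, 20.3], [-23.6, 1.8, 20.5]])
([369, 70, 64, 78, 3245], np.float64(22.6), np.float64(48.2), [[27.6, -24.2, 18.1]])
([296, 352, 50, 35, 1587], np.float64(-78.0), np.float64(-61.2), [[-73.0, 2.2, 20.6]])
```

```bash
python3 -m crank '[15,-1,21,0,0,0,0, 30,-2,42,0,0,0,0, 45,-3,63,0,0,0,0, 60,-4,84,0,0,0,0, 74,-4,104,0,0,0,0]' && python3 -m crank '[0,0,0,0,0,0,0,0,0,0,0,0,0,0,0,0,0,0,0,0,0,0,0,0,0,0,0,0,0,0,0,0,0,0,0]'; python3 - <<'E'
from h import *
B=np.load("B.npy");im,M=shot("wrist","w6");np.save("w6.npy",M);print(M)
for r in handle(im,M@MW,B,24): print(r)
G=inslot(B,0,0,0,SP);print(rows(G,M))
C=M@MW
c=im[0:400,80:560].copy();c=cv2.resize(c,None,fx=1.5,fy=1.5,interpolation=cv2.INTER_CUBIC)
for P,col in ((sl(B,[[-112,38,0],[-112,-38,0],[-100,38,14],[-100,-38,14]]),(0,255,0)),(sl(B,[[-95,9,24],[-95,-9,24],[-205,9,24],[-205,-9,24],[-95,13,4],[-95,-13,4]]),(255,255,0))):
    for q in w2p(KW,C,P): cv2.circle(c,tuple(int(v) for v in (q+.5-[80,0])*1.5),3,col,1)
cv2.imwrite("pics/w6c.png",c)
E
```

```text
time: 19.85
position: [0.6301, -0.0627, 0.2103]
tool_rot: [0.94, -0.003, -0.342, -0.001]
ft_force: [-0.2, 0.3, 0.4]
grip_width: 0.0868
grip_force: 0.0
time: 20.27
position: [0.6322, -0.0613, 0.2138]
tool_rot: [0.94, -0.002, -0.34, -0.0]
ft_force: [0.5, 0.6, -0.1]
grip_width: 0.0872
grip_force: 0.0
[[ 0.7689 -0.0041 -0.6394  0.6322]
 [-0.0035 -1.      0.0022 -0.0613]
 [-0.6394  0.0005 -0.7689  0.2138]
 [ 0.      0.      0.      1.    ]]
([309, 188, 26, 129, 2906], np.float64(-195.0), np.float64(-103.4), [[-190.0, 1.8, 15.7], [-174.0, 1.5, 16.1], [-158.0, 1.8, 16.5], [-142.0, 1.8, 16.3], [-126.0, 1.8, 16.0], [-110.0, 1.5, 16.4]])
([520, 226, 102, 48, 2109], np.float64(-162.2), np.float64(-128.7), [[-157.2, -150.8, 26.7], [-141.2, -172.7, 56.8]])
[  0.4  -0.  104.4  -0.   -0.3  -0.1]
```

View pics/w6c.png

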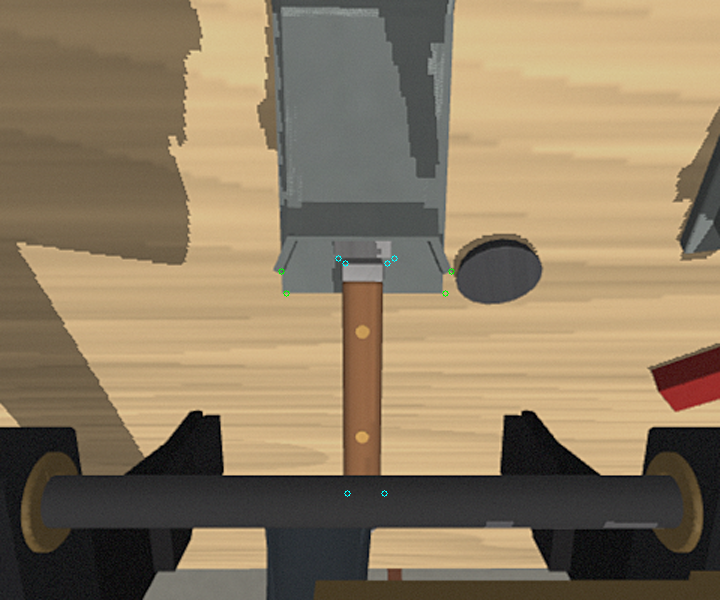

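The handle is centred under the gripper, with brown starting at about (362,282) and the ferrule at the ramp. It matches the prediction after the camera's known 1.8 mm bias. Approaching and gripping.

```bash
python3 -m crank '[0,0,22,0,0,0,0, 0,0,45,0,0,0,0, 0,0,68,0,0,0,0, 0,0,86,0,0,0,0, 0.4,0,96,0,0,0,0]' && python3 -m crank '[0,0,3,0,0,0,0, 0,0,6,0,0,0,0, 0,0,8,0,-0.2,0,0, 0,0,8,0,-0.2,0,0, 0,0,8,0,-0.2,0,0]' && python3 -m crank '[0,0,0,0,0,0,255,0,0,0,0,0,0,255,0,0,0,0,0,0,255,0,0,0,0,0,0,255,0,0,0,0,0,0,255]' 40 >/dev/null && python3 -m crank '[0,0,0,0,0,0,255,0,0,0,0,0,0,255,0,0,0,0,0,0,255,0,0,0,0,0,0,255,0,0,0,0,0,0,255]' && python3 -m crank '[0,0,0,0,0,0,255,0,0,0,0,0,0,255,0,0,0,0,0,0,255,0,0,0,0,0,0,255,0,0,0,0,0,0,255]'; python3 - <<'E'
from h import *
B=np.load("B.npy");print(rows(inslot(B,0,0,0,SP)),pose())
E
```

```text
time: 20.73
position: [0.5684, -0.0602, 0.1375]
tool_rot: [0.939, -0.002, -0.343, -0.001]
ft_force: [0.1, -0.4, -0.4]
grip_width: 0.0872
grip_force: 0.0
time: 21.15
position: [0.5657, -0.0606, 0.1323]
tool_rot: [0.94, -0.002, -0.343, -0.001]
ft_force: [-0.0, 0.8, 0.2]
grip_width: 0.0871
grip_force: 0.0
time: 21.98
position: [0.5648, -0.0605, 0.1318]
tool_rot: [0.939, -0.002, -0.343, -0.001]
ft_force: [0.2, 0.7, 0.7]
grip_width: 0.0285
grip_force: 0.0
time: 22.4
position: [0.5648, -0.0605, 0.1318]
tool_rot: [0.939, -0.002, -0.343, -0.001]
ft_force: [0.6, -0.2, 0.3]
grip_width: 0.0174
grip_force: 40.0
[-0.2  0.6 -1.7 -0.   0.2  0. ] [[ 0.7642 -0.0036 -0.645   0.5648]
 [-0.0025 -1.      0.0027 -0.0605]
 [-0.645  -0.0004 -0.7642  0.1318]
 [ 0.      0.      0.      1.    ]]
```

```bash
python3 -m crank '[0,0,-0.5,0,0,0,255, -4,0,-1.5,0,0,0,255, -12,0,-2.5,0,0,0,255, -24,0,-3,0,0,0,255, -38,0,-3,0,0,0,255]' && python3 -m crank '[-16,0,0,0,0,0,255, -34,0,0,0,0,0,255, -52,0,0,0,0,0,255, -70,0,0,0,0,0,255, -88,0,0,0,0,0,255]' && python3 -m crank '[-14,0,-4,0,0,0,255, -30,0,-15,0,0,0,255, -45,0,-35,0,0,0,255, -60,0,-60,0,0,0,255, -60,0,-60,0,0,0,255]'; python3 - <<'E'
from h import *
for i in range(4): robot.camera("side")
o=robot.get_obs();print(o["position"],o["q"],o["ft_force"])
m=p2w(KT,ET,[[127,226]],0);print(m)
# mould rim corners via colour in top image
im=cv2.imread("pics/top0.png");hsv=cv2.cvtColor(im,40);k=((hsv[...,0]>95)&(hsv[...,0]<130)&(hsv[...,1]>150)).astype(np.uint8);k[:,170:]=0;k[:170]=0
v,u=np.nonzero(k);print(u.min(),u.max(),v.min(),v.max(),cv2.minAreaRect(np.c_[u,v].astype(np.float32)))
r=cv2.minAreaRect(np.c_[u,v].astype(np.float32));print(p2w(KT,ET,[r[0]],.04))
w=((hsv[...,1]<60)&(hsv[...,2]>110)).astype(np.uint8);w[:,175:]=0;w[:175]=0;w[280:]=0;w[:,:80]=0
v,u=np.nonzero(w);r=cv2.minAreaRect(np.c_[u,v].astype(np.float32));print(r,p2w(KT,ET,[r[0]],.012))
E
```

```text
time: 22.82
position: [0.5369, -0.0604, 0.1592]
tool_rot: [0.939, -0.002, -0.343, -0.001]
ft_force: [-0.5, -0.3, -1.4]
grip_width: 0.0176
grip_force: 40.0
time: 23.23
position: [0.4689, -0.0601, 0.2169]
tool_rot: [0.939, -0.002, -0.343, -0.001]
ft_force: [0.3, 0.7, -1.3]
grip_width: 0.0179
grip_force: 40.0
time: 23.65
position: [0.4652, -0.0608, 0.3053]
tool_rot: [0.941, -0.002, -0.339, 0.001]
ft_force: [0.3, -0.4, -1.1]
grip_width: 0.0177
grip_force: 40.0
[ 0.4626 -0.06    0.2997] [-0.2652  0.5723  1.374  -0.1753  1.8758  1.3156] [ 0.0246  0.346  -1.6969]
[[0.6098 0.39   0.    ]]
96 154 198 347 ((124.67366027832031, 272.32855224609375), (149.39364624023438, 56.6281852722168), 89.19306945800781)
[[0.5018 0.377  0.04  ]]
((125.5, 225.0), (66.0, 69.0), 90.0) [[0.6101 0.3896 0.012 ]]
```

```bash
cat >> h.py <<'E'
def final(m,yaw=30,z=.2):
    d=np.array([np.cos(np.radians(yaw)),np.sin(np.radians(yaw)),0]);p=np.r_[m,0]-.14*d;p[2]=z+.018;return grip(p,yaw,0)
E
python3 - <<'E'
from h import *
m=p2w(KT,ET,[[95,193],[162,192],[160,258],[93,259]],.008);print(m,m.mean(0));m=m.mean(0)[:2];np.save("m.npy",m)
F=final(m);C=pose();Q=C.copy();Q[:3,:3]=grip([0,0,0],0,0)[:3,:3]
print(rows(Q,C),rows(F,Q),F[:3,3])
E
```

```text
[[0.6835 0.4629 0.008 ]
 [0.687  0.3127 0.008 ]
 [0.5368 0.3109 0.008 ]
 [0.5338 0.4587 0.008 ]] [0.6103 0.3863 0.008 ]
[-0.   0.   0.  -0.1 40.2 -0.2] [  26.5 -376.3   81.7    0.     0.   -30. ] [0.489  0.3163 0.218 ]
```

```bash
python3 -m crank '[0,0,0,0,5,0,255, 0,0,0,0,12,0,255, 0,0,0,0,19,0,255, 0,0,0,0,26,0,255, 0,0,0,0,33,0,255]' >/dev/null && python3 -m crank '[0,0,0,0,5,0,255, 0,0,0,0,7.2,-0.2,255, 0,0,0,0,7.2,-0.2,255, 0,0,0,0,7.2,-0.2,255, 0,0,0,0,7.2,-0.2,255]' && python3 -m crank '[2,-20,2,0,0,-3,255, 4,-55,6,0,0,-6,255, 7,-90,14,0,0,-9,255, 9,-125,22,0,0,-12,255, 12,-160,30,0,0,-15,255]' && python3 - <<'E'
from h import *
for i in range(5): robot.camera("side")
print(rows(final(np.load("m.npy"))),pose(),robot.get_obs()["q"])
E
```

```text
time: 24.68
position: [0.4633, -0.0603, 0.2993]
tool_rot: [1.0, -0.0, -0.001, -0.001]
ft_force: [0.2, 0.9, -1.8]
grip_width: 0.0178
grip_force: 40.0
time: 25.1
position: [0.4759, 0.1014, 0.2691]
tool_rot: [0.991, 0.132, -0.0, -0.0]
ft_force: [0.4, 0.1, -1.3]
grip_width: 0.0179
grip_force: 40.0
[  69.  -205.6   51.5   -0.     0.   -15. ] [[ 0.9657  0.2595 -0.0007  0.4758]
 [ 0.2595 -0.9657 -0.      0.0999]
 [-0.0007 -0.0002 -1.      0.2695]
 [ 0.      0.      0.      1.    ]] [-0.0235  0.3038  1.7367 -0.      1.1018  1.2848]
```

```bash
python3 -m crank '[7,-25,6,0,0,-3,255, 20,-62,16,0,0,-6,255, 33,-100,26,0,0,-9,255, 46,-138,36,0,0,-12,255, 58,-172,44,0,0,-15,255]' >/dev/null && python3 -m crank '[6,-18,3,0,0,0,255, 10,-29,6,0,0,0,255, 11,-33,7,0,0,0,255, 11,-33,7,0,0,0,255, 11,-33,7,0,0,0,255]' && python3 -m crank '[0,0,0,0,0,0,255,0,0,0,0,0,0,255,0,0,0,0,0,0,255,0,0,0,0,0,0,255,0,0,0,0,0,0,255]' && python3 - <<'E'
from h import *
print(rows(final(np.load("m.npy"))))
im,M=shot("wrist","w7");np.save("w7.npy",M);C=M@MW
# blue mould region in wrist picture, and blade end
hsv=cv2.cvtColor(im,40);k=((hsv[...,0]>95)&(hsv[...,0]<130)&(hsv[...,1]>150)).astype(np.uint8)
n,l,s,c=cv2.connectedComponentsWithStats(k);i=1+s[1:,4].argmax();print(s[i])
S=M@SP;e=np.array([[95,0,4],[95,0,2],[95,0,0],[0,0,0]])/1000@S[:3,:3].T+S[:3,3];print(e,w2p(KW,C,e[:1]))
m=np.load("m.npy");print("mould centre px wrist",w2p(KW,C,np.r_[m,.043]))
t,_=shot("top");s2,_=shot("side","s7");print("top px end",w2p(KT,ET,e[:1]),"side",w2p(KS,ES,e[:1]))
a=cv2.resize(im,(400,300));b=cv2.resize(t[150:300,60:260],(400,300));cc=cv2.resize(s2[240:480,180:500],(400,300))
d=cv2.resize(t[180:300,380:500],(400,300));cv2.imwrite("pics/fin.png",np.vstack([np.hstack([a,b]),np.hstack([cc,d])]))
E
```

```text
time: 26.18
position: [0.4804, 0.3136, 0.2194]
tool_rot: [0.966, 0.258, 0.0, 0.0]
ft_force: [0.9, -0.1, -0.1]
grip_width: 0.0178
grip_force: 40.0
time: 26.6
position: [0.4801, 0.3147, 0.2194]
tool_rot: [0.966, 0.258, 0.001, -0.0]
ft_force: [0.2, -0.3, -1.1]
grip_width: 0.0177
grip_force: 40.0
[ 8.5  3.   1.4 -0.  -0.1 -0.1]
[ 225    0   63   96 4044]
[[0.6014 0.3846 0.2036]
 [0.6014 0.3846 0.2016]
 [0.6014 0.3846 0.1996]
 [0.5191 0.3371 0.1995]] [[326.4224 -62.1759]]
mould centre px wrist [[327.5325  27.4048]]
top px end [[ 95.4013 212.4976]] side [[254.9872 403.2256]]
```

```bash
python3 -m crank '[3,1,0.5,0,0,0,255, 6,2,1,0,0,0,255, 8.5,3,1.4,0,-0.1,0,255, 8.5,3,1.4,0,-0.1,0,255, 8.5,3,1.4,0,-0.1,0,255]' >/dev/null && python3 -m crank '[0,0,0,0,0,0,255,0,0,0,0,0,0,255,0,0,0,0,0,0,255,0,0,0,0,0,0,255,0,0,0,0,0,0,255]' && python3 - <<'E'
from h import *
import h
im,M=shot("wrist");print(rows(final(np.load("m.npy")),M));S=M@SP
h.slotT=lambda *p:S
for r in handle(im,M@MW,(0,0,0),24)[:2]: print(r)
# blade edges per image row (bright grey) -> width/mid on plane z=4mm, level blade => constant 26 mm
K=np.linalg.inv(KW);C=M@MW;hsv=cv2.cvtColor(im,40)
for v in range(5,190,30):
    q=w2p(KW,C,S[:3,3]+S[:3,:3]@[0,0,.004])[0]
    g=(hsv[v,:,1]<45)&(hsv[v,:,2]>60);u=int(323);
    if not g[u]: print(v,"no");continue
    a=u
    while g[a-1]:a-=1
    b=u
    while g[b+1]:b+=1
    X=p2w(KW,C,[[a-.5,v],[b+.5,v]],S[2,3]+.004);print(v,a,b,"width mm",1000*np.linalg.norm(X[1]-X[0]))
E
```

```text
time: 27.58
position: [0.4887, 0.3167, 0.2179]
tool_rot: [0.966, 0.259, -0.0, -0.0]
ft_force: [-1.0, -0.3, -0.7]
grip_width: 0.0175
grip_force: 40.0
[ 0.   0.5 -0.1 -0.   0.  -0. ]
([299, 232, 45, 85, 2769], np.float64(-44.9), np.float64(-9.2), [[-39.9, 1.8, 17.1], [-23.9, 1.6, 17.0]])
([301, 352, 41, 35, 1018], np.float64(-78.4), np.float64(-61.6), [[-73.4, 2.4, 15.9]])
5 287 357 width mm 26.62103870456056
35 288 356 width mm 26.378277689254876
65 288 355 width mm 26.515816244404327
95 289 354 width mm 26.261002521194317
125 272 374 width mm 41.836286402292274
155 290 358 width mm 28.622199366870113
185 290 352 width mm 26.701692366411244
```

Blade width is constant along its length, so the spatula is level, and the arm is at its target and still. Handing in.

```bash
python3 - <<'E'
from rig import robot
print(robot.hand_in())
E
```

```text
the job is handed in; nothing more can be done
None
```

The job is handed in at about 28 s: the scraper is home in stand A's slot and released (it stopped under a 19 N push), and the spatula is held still and level with its blade end over the mould's centre, about 20 cm up; no final picture was viewed because the limit of 10 was used, so this rests on force, pose and image measurements.

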